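Level scoop of porcelain sleeves onto the lab balance

TASK

Use the two-pronged trough scoop (not the flat plate one) to lift the whole heap of three porcelain sleeves out of the rack from below, then strike the heap off against the rack's raised levelling edge, so that the sleeve on top is pushed back into the rack and a level measure of two stays in the scoop. Set the scoop with its two sleeves upright on the middle of the balance's round plate and let go. Never touch the sleeves with the gripper.

Things in the scene. Friction and masses are not known exactly. Their poses are not given: they have to be found in the camera images.
- scoop: Steel scoop: a trough of two prongs (slot between them 56 mm, open in front), 126 mm wide (y), low side walls 22 mm high, 120 mm apart inside. Origin: centre of the trough on its underside; z up, grip on the -x side. Floor 4 mm thick, flat over x +-21, sloping up at 40 deg to 21 mm height at x +-42. 0.3 kg. With three sleeves 60 mm high, with two 34. The bystander scoop is one flat plate; they may swap.
- scoop_grip (a point): Where to hold the scoop: on its grip, an upright plate 14 mm thick (scoop x), 30 mm wide (y), reaching 122 mm above the underside, on a cross bar 126 mm wide and 18 high (x -78 to -58). This point is mid-plate, at x = -68 mm, 103 mm above the underside, well above the sleeves. Take it from above across the 14 mm.
- rack: Fixed rack. Origin: on the bench under the middle of the heap. Grey tray 230 x 240 mm with 30 mm walls, at the front (-x) only a 12 mm lip. One central rail (28 mm wide in y, x +-44) carries the sleeves 55 mm up; stops at its ends reach 67 mm. The scoop goes in from the front over the lip, a prong on each side of the rail, below the sleeves, to the origin; they lift off when its underside is 51 mm up.
- rack_edge (a point): Underside of the levelling edge, 127 mm above the bench at rack x 0, y +85 mm: a strip along rack x (-36 to +109), 6 mm thick, 24 high, on one 18 mm post at its far end (x +100), free below and in front. Moved along rack +y, underside some 80 mm up, the scoop and two sleeves clear the rail and strip; the top sleeve is stopped and drops back once the scoop is 190 mm along.
- sleeve_1: White porcelain sleeve (short tube), 30 mm diameter, 100 mm long, 75 g, lying across the rail, along the rack's y, at first the lower one nearer the front. Origin: its middle; its own y axis is its length.
- sleeve_2: Same sleeve, at first the lower one at the back.
- sleeve_3: Same sleeve, at first lying on top of the two others, in the groove between them.
- balance: Fixed bench balance, white body 170 mm square with a grey panel on its far (+x) side. Origin: on the bench below the centre of its round steel plate; plate 164 mm diameter, its top 50 mm above the bench. z up.
Not all that is in view belongs to the job. Leave any blue look-alike of the sleeve_1 alone. What is shaped like the scoop but brown is not meant.

How it is judged:
On the way, in this order (a step that is already met when the one before it is completed fails the run):
1. the heap of all three sleeves is lifted in the scoop, clear of the rail (z of scoop in the frame of rack above 0.062 m and x of sleeve_1 in the frame of scoop between -0.03 and 0.03 m and y of sleeve_1 in the frame of scoop between -0.04 and 0.04 m and z of sleeve_1 in the frame of scoop between 0.01 and 0.06 m and x of sleeve_2 in the frame of scoop between -0.03 and 0.03 m and y of sleeve_2 in the frame of scoop between -0.04 and 0.04 m and z of sleeve_2 in the frame of scoop between 0.01 and 0.06 m and x of sleeve_3 in the frame of scoop between -0.03 and 0.03 m and y of sleeve_3 in the frame of scoop between -0.04 and 0.04 m and z of sleeve_3 in the frame of scoop between 0.01 and 0.06 m), for 0.2 s.
2. a sleeve on top of the heap is pushed by the levelling edge while the scoop holds the two others (((z of scoop in the frame of rack above 0.062 m and z of sleeve_1 in the frame of scoop above 0.03 m and contact force between rack and sleeve_1 above 0.1 N and (x of sleeve_2 in the frame of scoop between -0.03 and 0.03 m and y of sleeve_2 in the frame of scoop between -0.04 and 0.04 m and z of sleeve_2 in the frame of scoop between 0.01 and 0.028 m) and (x of sleeve_3 in the frame of scoop between -0.03 and 0.03 m and y of sleeve_3 in the frame of scoop between -0.04 and 0.04 m and z of sleeve_3 in the frame of scoop between 0.01 and 0.028 m)) or (z of scoop in the frame of rack above 0.062 m and z of sleeve_2 in the frame of scoop above 0.03 m and contact force between rack and sleeve_2 above 0.1 N and (x of sleeve_1 in the frame of scoop between -0.03 and 0.03 m and y of sleeve_1 in the frame of scoop between -0.04 and 0.04 m and z of sleeve_1 in the frame of scoop between 0.01 and 0.028 m) and (x of sleeve_3 in the frame of scoop between -0.03 and 0.03 m and y of sleeve_3 in the frame of scoop between -0.04 and 0.04 m and z of sleeve_3 in the frame of scoop between 0.01 and 0.028 m)) or (z of scoop in the frame of rack above 0.062 m and z of sleeve_3 in the frame of scoop above 0.03 m and contact force between rack and sleeve_3 above 0.1 N and (x of sleeve_1 in the frame of scoop between -0.03 and 0.03 m and y of sleeve_1 in the frame of scoop between -0.04 and 0.04 m and z of sleeve_1 in the frame of scoop between 0.01 and 0.028 m) and (x of sleeve_2 in the frame of scoop between -0.03 and 0.03 m and y of sleeve_2 in the frame of scoop between -0.04 and 0.04 m and z of sleeve_2 in the frame of scoop between 0.01 and 0.028 m)))), for 0.02 s.
3. the top sleeve is back in the rack and two lie level in the scoop ((((x of sleeve_1 in the frame of rack between -0.1 and 0.13 m and y of sleeve_1 in the frame of rack between -0.12 and 0.12 m and z of sleeve_1 in the frame of rack between 0.005 and 0.118 m and distance between sleeve_1 and scoop above 0.07 m) and (x of sleeve_2 in the frame of scoop between -0.03 and 0.03 m and y of sleeve_2 in the frame of scoop between -0.04 and 0.04 m and z of sleeve_2 in the frame of scoop between 0.01 and 0.028 m) and (x of sleeve_3 in the frame of scoop between -0.03 and 0.03 m and y of sleeve_3 in the frame of scoop between -0.04 and 0.04 m and z of sleeve_3 in the frame of scoop between 0.01 and 0.028 m)) or ((x of sleeve_2 in the frame of rack between -0.1 and 0.13 m and y of sleeve_2 in the frame of rack between -0.12 and 0.12 m and z of sleeve_2 in the frame of rack between 0.005 and 0.118 m and distance between sleeve_2 and scoop above 0.07 m) and (x of sleeve_1 in the frame of scoop between -0.03 and 0.03 m and y of sleeve_1 in the frame of scoop between -0.04 and 0.04 m and z of sleeve_1 in the frame of scoop between 0.01 and 0.028 m) and (x of sleeve_3 in the frame of scoop between -0.03 and 0.03 m and y of sleeve_3 in the frame of scoop between -0.04 and 0.04 m and z of sleeve_3 in the frame of scoop between 0.01 and 0.028 m)) or ((x of sleeve_3 in the frame of rack between -0.1 and 0.13 m and y of sleeve_3 in the frame of rack between -0.12 and 0.12 m and z of sleeve_3 in the frame of rack between 0.005 and 0.118 m and distance between sleeve_3 and scoop above 0.07 m) and (x of sleeve_1 in the frame of scoop between -0.03 and 0.03 m and y of sleeve_1 in the frame of scoop between -0.04 and 0.04 m and z of sleeve_1 in the frame of scoop between 0.01 and 0.028 m) and (x of sleeve_2 in the frame of scoop between -0.03 and 0.03 m and y of sleeve_2 in the frame of scoop between -0.04 and 0.04 m and z of sleeve_2 in the frame of scoop between 0.01 and 0.028 m)))), for 0.2 s.
At the end, for the whole second after the job is handed in: The two-pronged scoop stands upright (within 10 degrees) and still on the balance's plate, its origin within 40 mm of the plate's centre, with exactly two sleeves lying level in its trough; the third sleeve lies at rest in the rack (flat or leaning) ((((x of sleeve_1 in the frame of rack between -0.1 and 0.13 m and y of sleeve_1 in the frame of rack between -0.12 and 0.12 m and z of sleeve_1 in the frame of rack between 0.005 and 0.118 m and distance between sleeve_1 and scoop above 0.07 m) and (x of sleeve_2 in the frame of scoop between -0.03 and 0.03 m and y of sleeve_2 in the frame of scoop between -0.04 and 0.04 m and z of sleeve_2 in the frame of scoop between 0.01 and 0.028 m) and (x of sleeve_3 in the frame of scoop between -0.03 and 0.03 m and y of sleeve_3 in the frame of scoop between -0.04 and 0.04 m and z of sleeve_3 in the frame of scoop between 0.01 and 0.028 m)) or ((x of sleeve_2 in the frame of rack between -0.1 and 0.13 m and y of sleeve_2 in the frame of rack between -0.12 and 0.12 m and z of sleeve_2 in the frame of rack between 0.005 and 0.118 m and distance between sleeve_2 and scoop above 0.07 m) and (x of sleeve_1 in the frame of scoop between -0.03 and 0.03 m and y of sleeve_1 in the frame of scoop between -0.04 and 0.04 m and z of sleeve_1 in the frame of scoop between 0.01 and 0.028 m) and (x of sleeve_3 in the frame of scoop between -0.03 and 0.03 m and y of sleeve_3 in the frame of scoop between -0.04 and 0.04 m and z of sleeve_3 in the frame of scoop between 0.01 and 0.028 m)) or ((x of sleeve_3 in the frame of rack between -0.1 and 0.13 m and y of sleeve_3 in the frame of rack between -0.12 and 0.12 m and z of sleeve_3 in the frame of rack between 0.005 and 0.118 m and distance between sleeve_3 and scoop above 0.07 m) and (x of sleeve_1 in the frame of scoop between -0.03 and 0.03 m and y of sleeve_1 in the frame of scoop between -0.04 and 0.04 m and z of sleeve_1 in the frame of scoop between 0.01 and 0.028 m) and (x of sleeve_2 in the frame of scoop between -0.03 and 0.03 m and y of sleeve_2 in the frame of scoop between -0.04 and 0.04 m and z of sleeve_2 in the frame of scoop between 0.01 and 0.028 m))) and horizontal distance between scoop and balance below 0.04 m and z of scoop in the frame of balance between 0.044 and 0.056 m and angle between scoop's own z axis and vertical below 0.17 rad and linear speed of scoop below 0.02 m/s and linear speed of each of sleeve_1, sleeve_2, sleeve_3 below 0.03 m/s); the robot touches nothing.
It fails at once if the gripper touches a sleeve (contact force between the fingers and sleeve_1 above 0.5 N or contact force between the fingers and sleeve_2 above 0.5 N or contact force between the fingers and sleeve_3 above 0.5 N).
It also fails if it takes over 64 s, if anything falls off the work surface, if the arm or the gripper's body presses on something with over 40 N, if the wrist force passes 120 N, or if a joint passes its speed limit or range.

ROBOT

A 6-joint arm with a two-finger parallel gripper is mounted at the origin on the work surface. World frame = base frame: x ahead of the robot, y to its left, z up, the work surface at z = 0. Lengths are in m, angles in rad, forces in N, time in s.
With the tool pointing down it reaches from about 0.3 to 0.85 m from the base axis. Payload 5.4 kg.
Tool frame: the origin (TCP) lies at the very end of the fingers, on their centre line; the grasp point (between the pads) lies arm.grasp_offset behind it (arm.grasp_offset is the distance from the TCP to the grasp point, in m); z points along the fingers, y is the direction in which the jaws open and shut (so a half turn about z gives the same grasp; the last joint's range is limited). The gripper opens to 85 mm and grips with 20 to 120 N. Pads are 22 mm wide; open, the fingers measure 114 mm over their backs; the gripper's body (76 mm by 85 mm) begins 54 mm behind the grasp point. The pads swing forward as they close: fully open they stand 13 mm farther back than shut.
Start: joints at [0.99, 0.158, 1.597, -0, 1.386, -0.21], TCP at [0.208, 0.536, 0.231] pointing down, gripper open.
Joint ranges: [-2.91, 2.91], [-0.94, 2.29], [0.18, 2.7], [-1.29, 4.43], [0.17, 2.64], [-3, 3]. Speed limits (rad/s): [2.57, 2.57, 3.14, 3.14, 3.14, 3.14].

INTERFACE

Orientations are given as a unit quaternion [w, x, y, z].
In Python, from cell import arm, eyes gives the robot as it stands. The module is installed in compiled form; this text tells all that it offers.
- The arm moves only by the tool carry_out, never from a script. Its arguments are lists of equal length, an entry for each row: "linear": the shift along the world's x, y, z in cm, a list of three; "yaw": the turn about the world's z in rad; "claw": the opening, from 0 (shut) to 1 (fully open). A call has 1 to 20 rows; each row is the pose to reach, as a shift and turn from the pose commanded when the call began; what a row does not reach only later rows make up. A row lasts 1/10 s, in which the tool goes at most 50 mm and 8.59 degrees, less where a joint would pass 70% of its speed; a pose out of reach is approached as far as the arm can. A call with a gripper value outside its range is refused whole. The fingers move at their own pace and stop on an object; "force" is the grip in N (left out, the last holds). Time passes only in rows, so rows that repeat a pose let the fingers close. It gives the time, the measured TCP pose, the force and the opening at its end, in the units of the state.
- arm.state(): the state, without advancing time (a new reading comes with each control period).
- eyes.grab_frame(name): name is "side" or "top" or "wrist"; returns the picture (400x640x3 uint8, blue, green, red); there is no depth.
- eyes.get_calibration(name): a dict with "fx", "fy", "cx", "cy" (pixels), "D" ([k1, k2, p1, p2, k3] as OpenCV has them; the pictures are not rectified), "camera_from_world" (4x4, takes a point from world to camera coordinates). Camera axes: x right, y up, looking along -z (the intrinsics and any distortion apply to the point x, -y, -z); pixel columns grow to the right and rows downward; lengths in m; the calibration is good to about 2 mm. A picture is of the moment at which its call begins: read the wrist's pose just before it. get_calibration takes no time and is no camera call; for the wrist camera it gives the pose at the moment of the call.
- arm.finish_job(): hands the job in, once; it reports no verdict.
The state is a dict: "clock": time; "joint_positions": joint angles; "qvel": joint speeds; "joint_efforts": joint torques, N m; "eef_pos": TCP position; "tcp_rot": TCP orientation; "ft_force": force on the tool from outside, world axes, zero at the start; "torque": the same for the moment, N m; "grip_width": finger opening in m.
Only numpy, scipy, OpenCV 4.12 (cv2) and the standard library are available. Lean on these libraries where they do the work, as an engineer would, in place of code of your own. Each camera call takes 0.05 s, during which the arm holds its last target. There are 200 camera calls.

## Working session

There is one attempt and no reset: what is moved stays moved. The work goes in short steps, Python scripts to look and compute and a tool call to move; the robot and the scene stay as the last step left them, time stands still between calls to the robot, and variables do not carry over. Pictures are saved under pics/ and viewed, about 8 in all and at most 12, crops included, and the job is handed in when it is done.

Besides the shell and the picture viewer there is one more tool, called after ">>>" as a command line: name --pt "numbers of a row" for each row, then --argument value for the rest. carry_out: Moves the arm, as the interface text tells. Its arguments: {"type":"object","properties":{"linear":{"type":"array","items":{"type":"array","items":{"type":"number"}}},"yaw":{"type":"array","items":{"type":"number"}},"claw":{"type":"array","items":{"type":"number"}},"force":{"type":"number"}},"required":["linear","yaw","claw"]}

```bash
mkdir -p pics; cat > h.py <<'E'
import numpy as np, cv2
from cell import arm, eyes
def cal(n):
    c=eyes.get_calibration(n); K=np.array([[c["fx"],0,c["cx"]],[0,c["fy"],c["cy"]],[0,0,1.]])
    T=np.diag([1,-1,-1,1.])@np.array(c["camera_from_world"]); return K,np.array(c["D"],float),T
def proj(n,P,C=None):
    K,D,T=C or cal(n); P=np.atleast_2d(np.array(P,float))
    return cv2.projectPoints(P,cv2.Rodrigues(T[:3,:3])[0],T[:3,3],K,D)[0][:,0]
def atz(n,px,z,C=None):
    K,D,T=C or cal(n); u=cv2.undistortPoints(np.array(px,float).reshape(-1,1,2),K,D)[:,0]
    R=T[:3,:3]; o=-R.T@T[:3,3]; d=np.c_[u,np.ones(len(u))]@R
    z=np.broadcast_to(z,len(u)); return o+d*((z-o[2])/d[:,2])[:,None]
E
python3 - <<'E'
from h import *
for n in("top","side","wrist"):
    im=eyes.grab_frame(n); cv2.imwrite(f"pics/{n}0.png",im)
    K,D,T=cal(n); print(n,K[0,0],-T[:3,:3].T@T[:3,3])
print({k:np.round(v,3) for k,v in arm.state().items()},arm.grasp_offset)
a=cv2.imread("pics/top0.png");cv2.imwrite("pics/top0b.png",cv2.resize(a,(800,500),interpolation=cv2.INTER_CUBIC))
E
```

```text
top 415.42304982236675 [0.32386864 0.01617677 1.13184731]
side 472.0846842378301 [ 0.21569953 -0.88249001  0.87417166]
wrist 320.99118140155167 [0.13085653 0.56651951 0.37245669]
{'clock': np.float64(0.15), 'joint_positions': array([ 0.99 ,  0.159,  1.598,  0.   ,  1.386, -0.21 ]), 'qvel': array([-0.   ,  0.   , -0.007, -0.001,  0.003,  0.001]), 'joint_efforts': array([ 1.0000e-03, -3.9638e+01, -3.3179e+01, -0.0000e+00,  5.0000e-03,
       -0.0000e+00]), 'eef_pos': array([0.208, 0.536, 0.231]), 'tcp_rot': array([-0.   ,  0.184,  0.983, -0.001]), 'ft_force': array([ 0.208, -0.22 , -0.475]), 'torque': array([-0.005,  0.025,  0.029]), 'grip_width': np.float64(0.085)} 0.0187
```

View pics/top0b.png

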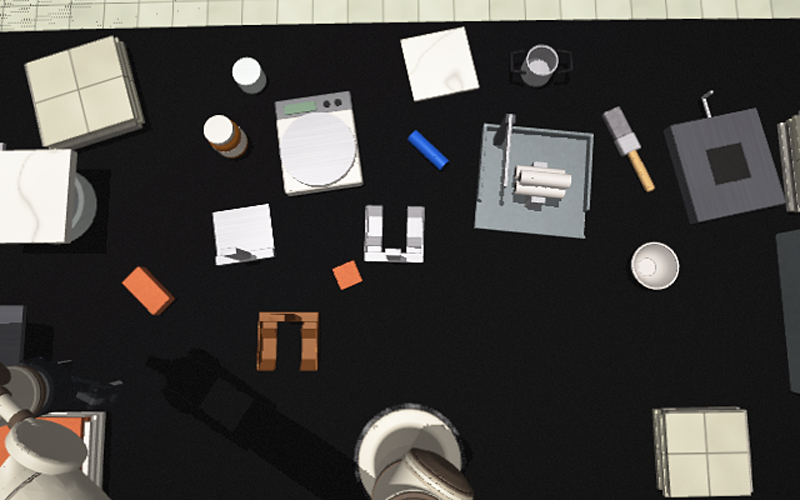

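View pics/side0.png

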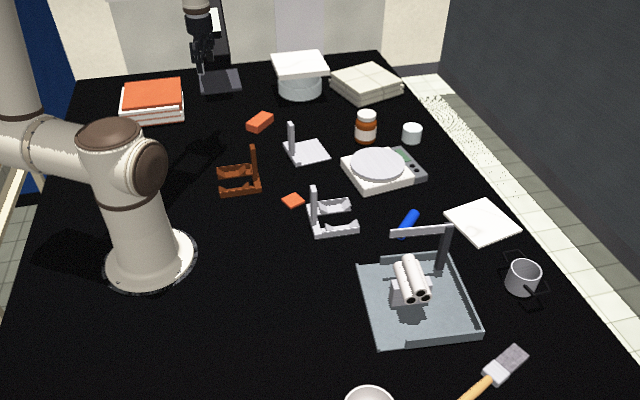

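The top view shows the silver two-pronged scoop near (394,235), the balance plate near (318,147), the rack near (535,180) with its edge strip at (508,150), and the decoys: brown scoop (288,342), flat plate (243,235). I'll enlarge the work area.

```bash
python3 - <<'E'
import cv2
a=cv2.imread("pics/top0.png")
A=a[68:218,215:290];B=a[88:198,370:480]
c=a[150:220,280:350]
def up(i,s):return cv2.resize(i,None,fx=s,fy=s,interpolation=cv2.INTER_CUBIC)
cv2.imwrite("pics/c1.png",up(a[90:200,370:480],5))   # origin 370,90 x5
import numpy as np
cv2.imwrite("pics/c2.png",up(a[70:220,215:350],4)[:600]) # origin 215,70 x4
E
```

```text
(no output)
```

View pics/c1.png

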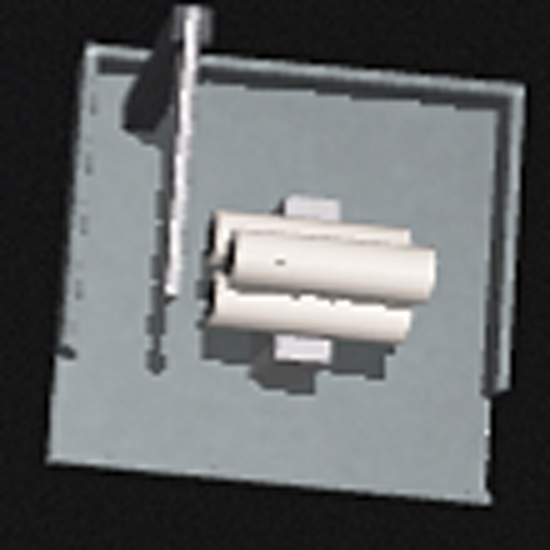

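View pics/c2.png

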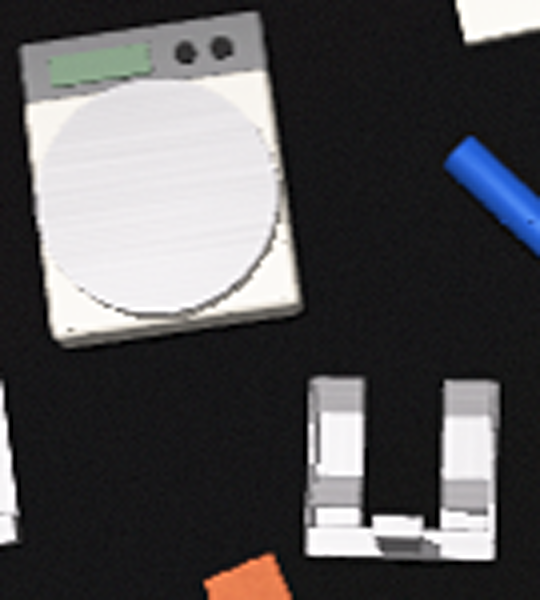

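```bash
cat > fit.py <<'E'
from h import *
from scipy.optimize import least_squares
def fit(pts,org,s,x0,name="top"):
    C=cal(name); P=np.array([p[0] for p in pts],float)/1000; U=(np.array([p[1] for p in pts],float)+.5)/s-.5+org
    def r(q):
        c,t=np.cos(q[2]),np.sin(q[2]); W=P.copy(); W[:,0]=q[0]+c*P[:,0]-t*P[:,1]; W[:,1]=q[1]+t*P[:,0]+c*P[:,1]
        return (proj(name,W,C)-U).ravel()
    f=least_squares(r,x0); print(np.round(f.x,4)); print(np.round(f.fun.reshape(-1,2),1).tolist()); return f.x
E
python3 - <<'E'
from fit import *
o=np.array([370,90]);s=5
z30=[(87,44),(523,88)]
m=lambda p:(np.array(p)+.5)/s-.5+o
# rack
st=[((44,14,67),(287,197)),((44,-14,67),(340,200)),((-44,14,67),(277,360)),((-44,-14,67),(331,360)),
    ((-36,85,151),(171,295)),((100,85,151),(191,20))]
q=fit(st,o,s,[.45,-.2,0])
w=np.vstack([atz("top",[m(p) for p in z30],.03),atz("top",[m(p) for p in[(48,462),(490,500)]],.012)])
c,t=np.cos(q[2]),np.sin(q[2]);d=w[:,:2]-q[:2];print("tray corners in rack",np.round(np.c_[d@[c,t],d@[-t,c]],4).tolist())
o2=np.array([215,70])
sc=[((42,63,21),(310,377)),((42,28,21),(364,379)),((42,-28,21),(443,379)),((42,-63,21),(498,382)),((-78,63,18),(306,556)),((-78,-63,18),(495,560))]
fit(sc,o2,4,[.3,0,0])
m2=lambda p:(np.array(p)+.5)/4-.5+o2
# plate ellipse extremes at z=50
w=atz("top",[m2(p) for p in[(36,195),(280,188),(160,79),(162,315)]],.05);print("plate",w.round(4).tolist(),(w[0]+w[1])/2,(w[2]+w[3])/2)
w=atz("top",[m2(p) for p in[(54,335),(302,305),(20,46),(258,11)]],.04);print(w.round(4).tolist())
# grip plate top z122
print("grip",atz("top",[m2(p) for p in[(373,515),(424,516),(373,530),(424,530)]],.122).round(4).tolist())
E
```

```text
[ 0.5779 -0.2759 -0.1054]
[[-0.1, -0.5], [-0.1, -0.1], [-0.2, -0.4], [-0.2, 0.6], [0.4, -0.3], [0.2, 0.7]]
tray corners in rack [[0.1302, 0.1195], [0.1276, -0.1203], [-0.1008, 0.121], [-0.099, -0.1194]]
[ 0.4968  0.0288 -0.0306]
[[0.3, 0.3], [-0.3, 0.1], [0.5, 0.4], [-0.4, -0.1], [0.1, -0.3], [-0.3, -0.4]]
plate [[0.6631, 0.2742, 0.05], [0.6655, 0.1093, 0.05], [0.7434, 0.1911, 0.05], [0.5792, 0.1881, 0.05]] [0.66433455 0.19176259 0.05      ] [0.66128466 0.18960967 0.05      ]
[[0.5688, 0.2625, 0.04], [0.5872, 0.0954, 0.04], [0.7726, 0.2898, 0.04], [0.7951, 0.1254, 0.04]]
grip [[0.4355, 0.0462, 0.122], [0.4346, 0.015, 0.122], [0.4263, 0.0463, 0.122], [0.426, 0.0151, 0.122]]
```

Fits are consistent (residuals under 0.7 px; tray corners match ±120 mm and -100/+130). Scoop is at (0.497, 0.029), yaw -0.03, rack at (0.578, -0.276), yaw -0.105, and plate centre at (0.662, 0.191). I'll hover above the grip.

>>> carry_out --pt "22.1 -50.5 0" --pt "22.1 -50.5 0" --pt "22.1 -50.5 0" --pt "22.1 -50.5 0" --pt "22.1 -50.5 0" --pt "22.1 -50.5 0" --pt "22.1 -50.5 0" --pt "22.1 -50.5 0" --pt "22.1 -50.5 0" --pt "22.1 -50.5 0" --pt "22.1 -50.5 0" --pt "22.1 -50.5 0" --pt "22.1 -50.5 0" --pt "22.1 -50.5 -6" --pt "22.1 -50.5 -6" --pt "22.1 -50.5 -6" --pt "22.1 -50.5 -6" --pt "22.1 -50.5 -6" --yaw '[-1.23,-1.23,-1.23,-1.23,-1.23,-1.23,-1.23,-1.23,-1.23,-1.23,-1.23,-1.23,-1.23,-1.23,-1.23,-1.23,-1.23,-1.23]' --claw '[1,1,1,1,1,1,1,1,1,1,1,1,1,1,1,1,1,1]' --force 60

```text
clock: 1.95
eef_pos: [0.4305, 0.0312, 0.1732]
tcp_rot: [0.001, 0.717, 0.697, 0.001]
ft_force: [0.6, 0.3, -1.1]
grip_width: 0.0854
```

```bash
python3 - <<'E'
from h import *
s=arm.state();print(s["eef_pos"],s["tcp_rot"],s["joint_positions"])
C=cal("wrist");im=eyes.grab_frame("wrist")
q=np.array([.4968,.0288,-.0306]);c,t=np.cos(q[2]),np.sin(q[2])
for x,y,z in[(-61,15,122),(-61,-15,122),(-75,15,122),(-75,-15,122),(42,63,21),(42,-63,21),(-78,63,18)]:
    x,y,z=x/1e3,y/1e3,z/1e3
    p=proj("wrist",[q[0]+c*x-t*y,q[1]+t*x+c*y,z],C)[0];print(p.round());cv2.circle(im,tuple(int(v) for v in p),3,(0,0,255),1)
cv2.imwrite("pics/w1.png",im)
E
```

```text
[0.43049432 0.03116953 0.17324229] [0.00132319 0.71727988 0.6967833  0.00092038] [-2.09255345e-01 -1.77585425e-01  2.04843117e+00  5.77978170e-05
  1.26752375e+00 -1.80284919e-01]
[322. 206.]
[322. 248.]
[300. 206.]
[301. 248.]
[435. 117.]
[420. 244.]
[301. 116.]
```

View pics/w1.png

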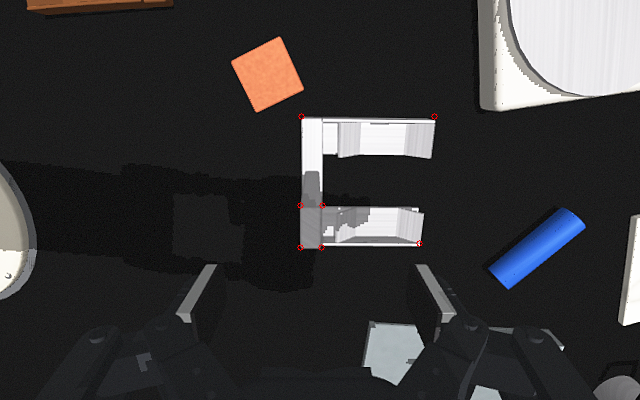

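The wrist overlay lands on the grip plate (300–322, 206–248) and on the prong corners. I'll descend and close.

>>> carry_out --pt "0 0 -4" --pt "0 0 -7" --pt "0 0 -8.7" --pt "0 0 -8.7" --pt "0 0 -8.7" --pt "0 0 -8.7" --pt "0 0 -8.7" --pt "0 0 -8.7" --pt "0 0 -8.7" --pt "0 0 -8.7" --pt "0 0 -8.7" --pt "0 0 -8.7" --yaw '[0,0,0,0,0,0,0,0,0,0,0,0]' --claw '[1,1,1,1,0,0,0,0,0,0,0,0]' --force 90

```text
clock: 3.2
eef_pos: [0.4299, 0.0308, 0.085]
tcp_rot: [0.0, 0.718, 0.696, 0.0]
ft_force: [-2.1, -0.5, 5.9]
grip_width: 0.013
```

>>> carry_out --pt "0 0 1.5" --pt "0 0 3" --pt "-1 -3 4" --pt "-2 -6 4" --pt "-3 -9 4" --pt "-4 -12 4" --pt "-5 -15 4" --pt "-6 -18 4" --pt "-7 -21 4" --pt "-8 -24 4" --pt "-8.8 -27 4" --pt "-8.8 -28.2 4" --pt "-8.8 -28.2 3" --pt "-8.8 -28.2 2.3" --pt "-8.8 -28.2 2.3" --pt "-8.8 -28.2 2.3" --pt "-8.8 -28.2 2.3" --yaw '[0,0,-0.01,-0.02,-0.03,-0.04,-0.05,-0.06,-0.07,-0.075,-0.075,-0.075,-0.075,-0.075,-0.075,-0.075,-0.075]' --claw '[0,0,0,0,0,0,0,0,0,0,0,0,0,0,0,0,0]'

```text
clock: 4.9
eef_pos: [0.3417, -0.2505, 0.1073]
tcp_rot: [0.0, 0.743, 0.669, 0.0]
ft_force: [-0.0, 0.1, -3.0]
grip_width: 0.0128
```

```bash
python3 - <<'E'
from h import *
s=arm.state();print(s["eef_pos"],s["ft_force"],s["torque"])
im=eyes.grab_frame("top");C=cal("top")
im2=eyes.grab_frame("side");C2=cal("side")
q=np.array([.578,-.276,-.1054]);c,t=np.cos(q[2]),np.sin(q[2])
def W(x,y,z): x,y,z=x/1e3,y/1e3,z/1e3; return [q[0]+c*x-t*y,q[1]+t*x+c*y,z]
g=s["eef_pos"]
P=[W(-170+a,b,zz+23) for a,b,zz in[(42,63,21),(42,28,21),(42,-28,21),(42,-63,21),(-78,63,18),(-78,-63,18)]]
T=cv2.resize(im[80:250,330:500],None,fx=3.5,fy=3.5,interpolation=cv2.INTER_CUBIC)
for p in proj("top",P,C): cv2.circle(T,tuple(int(v) for v in (p+.5-[330,80])*3.5),4,(0,0,255),1)
cv2.imwrite("pics/t2.png",T)
p2=proj("side",P,C2);print(p2.round().tolist())
S=cv2.resize(im2[160:330,250:500],None,fx=3.2,fy=3.2,interpolation=cv2.INTER_CUBIC)
for p in p2: cv2.circle(S,tuple(int(v) for v in (p+.5-[250,160])*3.2),4,(0,0,255),1)
cv2.imwrite("pics/s2.png",S)
E
```

```text
[ 0.34166479 -0.2504529   0.10733222] [-0.02127865  0.0511242  -3.01428606] [ 0.04108991  0.03470657 -0.05972206]
[[349.0, 272.0], [352.0, 284.0], [357.0, 304.0], [360.0, 317.0], [298.0, 278.0], [304.0, 325.0]]
```

View pics/t2.png

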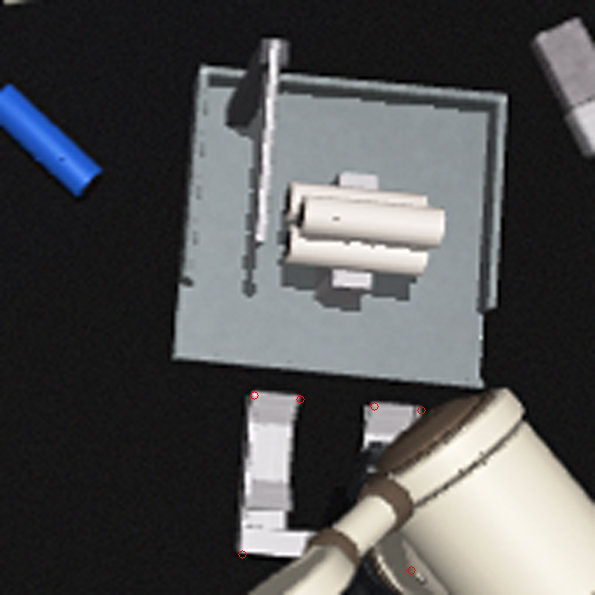

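View pics/s2.png

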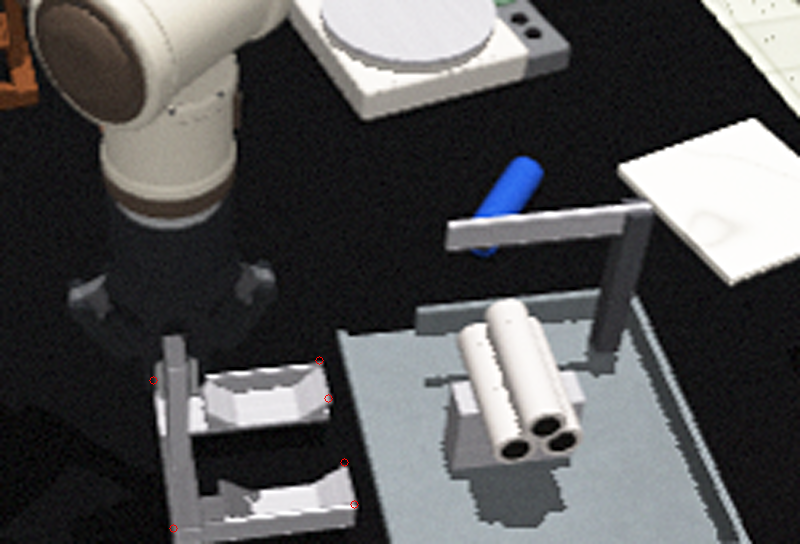

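Top view: the scoop is aligned with the rack, with prong tips (250–300, 397) and (370–421, 408) on the overlay and the rail at (352,280) between them. The side view shows the tips slightly low (about 2 px), so I'll raise it 3 mm and go in.

>>> carry_out --pt "1 -0.1 0.3" --pt "2.3 -0.24 0.3" --pt "3.6 -0.38 0.3" --pt "4.9 -0.52 0.3" --pt "6.2 -0.66 0.3" --pt "7.5 -0.8 0.3" --pt "8.8 -0.93 0.3" --pt "10.1 -1.07 0.3" --pt "11.4 -1.2 0.3" --pt "12.7 -1.34 0.3" --pt "14 -1.48 0.3" --pt "15 -1.59 0.3" --pt "16 -1.69 0.3" --pt "16.6 -1.76 0.3" --pt "16.9 -1.79 0.3" --pt "16.9 -1.79 0.3" --pt "16.9 -1.79 0.3" --pt "16.9 -1.79 0.3" --yaw '[0,0,0,0,0,0,0,0,0,0,0,0,0,0,0,0,0,0]' --claw '[0,0,0,0,0,0,0,0,0,0,0,0,0,0,0,0,0,0]'

```text
clock: 6.8
eef_pos: [0.51, -0.269, 0.1103]
tcp_rot: [-0.0, 0.743, 0.669, -0.0]
ft_force: [0.5, -0.3, -3.6]
grip_width: 0.0131
```

```bash
python3 - <<'E'
from h import *
s=arm.state();print(s["eef_pos"],s["ft_force"],s["torque"])
im=eyes.grab_frame("top");im2=eyes.grab_frame("side")
T=cv2.resize(im[95:205,370:480],(500,500),interpolation=cv2.INTER_CUBIC)
S=cv2.resize(im2[220:330,350:460],(300,300),interpolation=cv2.INTER_CUBIC)
S=cv2.copyMakeBorder(S,0,200,0,0,cv2.BORDER_CONSTANT)
cv2.imwrite("pics/t3.png",np.hstack([T,S]))
E
```

```text
[ 0.50999613 -0.26896796  0.11027701] [ 0.54300533 -0.25775509 -3.64518458] [ 0.04011604  0.02913004 -0.0259682 ]
```

View pics/t3.png

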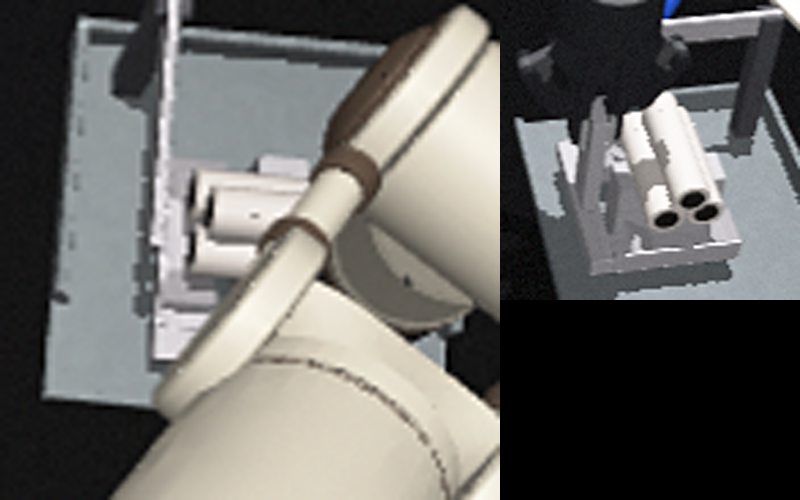

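The scoop is under the heap, with no contact forces. Lifting slowly.

>>> carry_out --pt "0 0 0.5" --pt "0 0 1" --pt "0 0 1.5" --pt "0 0 1.9" --pt "0 0 2.2" --pt "0 0 2.4" --pt "0 0 2.6" --pt "0 0 2.8" --pt "0 0 3" --pt "0 0 3.2" --pt "0 0 3.5" --pt "0 0 3.8" --pt "0 0 4.2" --pt "0 0 4.6" --pt "0 0 5" --pt "0 0 5.3" --pt "0 0 5.5" --pt "0 0 5.5" --pt "0 0 5.5" --pt "0 0 5.5" --yaw '[0,0,0,0,0,0,0,0,0,0,0,0,0,0,0,0,0,0,0,0]' --claw '[0,0,0,0,0,0,0,0,0,0,0,0,0,0,0,0,0,0,0,0]' --force 110

```text
clock: 8.9
eef_pos: [0.5102, -0.2689, 0.165]
tcp_rot: [-0.0, 0.743, 0.669, -0.0]
ft_force: [0.7, 0.4, -6.2]
grip_width: 0.0128
```

```bash
python3 - <<'E'
from h import *
s=arm.state();print(s["eef_pos"],s["ft_force"],s["torque"])
im2=eyes.grab_frame("side");w=eyes.grab_frame("wrist")
S=cv2.resize(im2[190:320,340:470],(400,400),interpolation=cv2.INTER_CUBIC)
w=cv2.resize(w[:,120:520],(400,400))
cv2.imwrite("pics/t4.png",np.hstack([S,w]))
E
```

```text
[ 0.51021204 -0.26887686  0.16500794] [ 0.73854679  0.40334993 -6.22476299] [0.02674417 0.27571568 0.00528595]
```

View pics/t4.png

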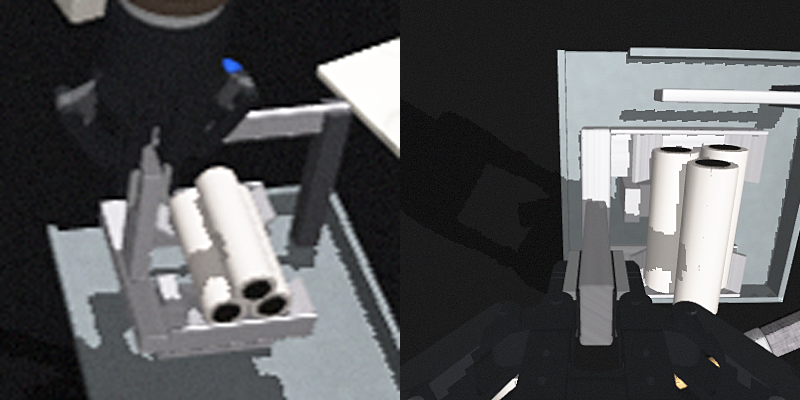

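All three sleeves sit in the scoop, trough underside about 80 mm. Striking off along rack +y.

>>> carry_out --pt "0.04 0.4 0" --pt "0.11 1.1 0" --pt "0.2 1.9 0" --pt "0.28 2.7 0" --pt "0.35 3.3 0" --pt "0.41 3.9 0" --pt "0.47 4.5 0" --pt "0.54 5.1 0" --pt "0.6 5.7 0" --pt "0.67 6.4 0" --pt "0.75 7.1 0" --pt "0.82 7.8 0" --pt "0.9 8.5 0" --pt "0.97 9.2 0" --pt "1.05 9.9 0" --pt "1.12 10.6 0" --pt "1.2 11.3 0" --pt "1.27 12 0" --pt "1.35 12.7 0" --pt "1.4 13.3 0" --yaw '[0,0,0,0,0,0,0,0,0,0,0,0,0,0,0,0,0,0,0,0]' --claw '[0,0,0,0,0,0,0,0,0,0,0,0,0,0,0,0,0,0,0,0]'

```text
clock: 11.0
eef_pos: [0.5244, -0.1353, 0.1653]
tcp_rot: [0.0, 0.743, 0.669, 0.0]
ft_force: [0.7, -0.5, -4.6]
grip_width: 0.0125
```

>>> carry_out --pt "0.07 0.7 0" --pt "0.15 1.4 0" --pt "0.22 2.1 0" --pt "0.3 2.8 0" --pt "0.37 3.5 0" --pt "0.45 4.2 0" --pt "0.52 4.9 0" --pt "0.6 5.6 0" --pt "0.68 6.3 0" --pt "0.74 6.8 0" --pt "0.78 7.2 0" --pt "0.78 7.2 0" --pt "0.78 7.2 0" --yaw '[0,0,0,0,0,0,0,0,0,0,0,0,0]' --claw '[0,0,0,0,0,0,0,0,0,0,0,0,0]'

```text
clock: 12.3
eef_pos: [0.5322, -0.0641, 0.1653]
tcp_rot: [0.0, 0.743, 0.669, -0.0]
ft_force: [0.4, 0.5, -5.2]
grip_width: 0.0128
```

```bash
python3 - <<'E'
from h import *
s=arm.state();print(s["eef_pos"],s["ft_force"],s["torque"])
im2=eyes.grab_frame("side");w=eyes.grab_frame("wrist")
S=cv2.resize(im2[150:350,330:500],(425,500),interpolation=cv2.INTER_CUBIC)
w=cv2.resize(w[:,100:],(375,278)); w=cv2.copyMakeBorder(w,0,222,0,0,cv2.BORDER_CONSTANT)
cv2.imwrite("pics/t5.png",np.hstack([S,w]))
E
```

```text
[ 0.53218206 -0.06409283  0.16531292] [ 0.40778572  0.47754427 -5.22009083] [0.01506334 0.13082766 0.04543576]
```

View pics/t5.png

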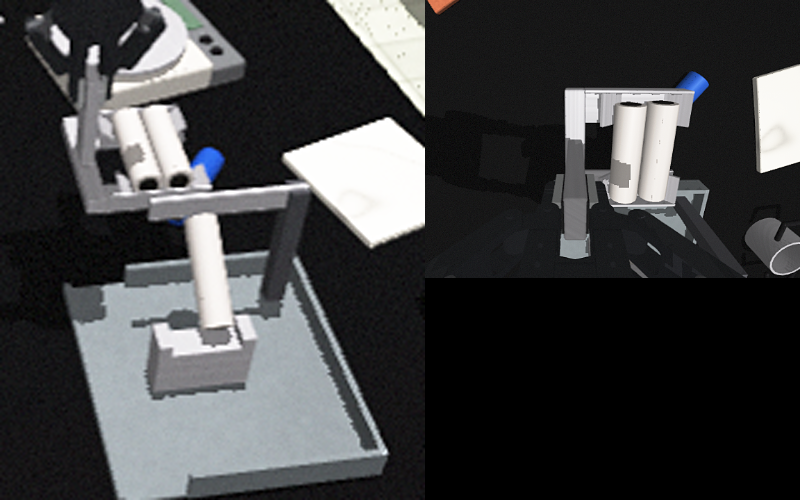

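The two lower sleeves lie level in the scoop. The third leans from the rail (205,325) up under the strip, possibly still settling, and is well away from the scoop. I'll carry the scoop over to the balance.

>>> carry_out --pt "0.1 0.4 0.2" --pt "0.3 1.1 0.5" --pt "0.6 2.2 0.8" --pt "1 3.7 1" --pt "1.4 5.4 1" --pt "1.9 7.2 1" --pt "2.4 9.1 1" --pt "2.9 11 1" --pt "3.4 13 1" --pt "3.9 15 1" --pt "4.4 17 1" --pt "4.9 19 1" --pt "5.4 20.9 1" --pt "5.9 22.7 1" --pt "6.3 24.2 1" --pt "6.6 25.2 1" --pt "6.7 25.8 1" --pt "6.8 26.1 1" --pt "6.8 26.1 1" --pt "6.8 26.1 1" --yaw '[0,0,0,0,0,0,0,0,0,0,0,0,0,0,0,0,0,0,0,0]' --claw '[0,0,0,0,0,0,0,0,0,0,0,0,0,0,0,0,0,0,0,0]'

```text
clock: 14.4
eef_pos: [0.6002, 0.1964, 0.1753]
tcp_rot: [0.0, 0.743, 0.669, -0.0]
ft_force: [0.2, -0.9, -4.4]
grip_width: 0.0127
```

```bash
python3 - <<'E'
from h import *
s=arm.state();print(s["clock"],s["eef_pos"],s["ft_force"],s["torque"])
im=eyes.grab_frame("side");t=eyes.grab_frame("top")
S=cv2.resize(im[130:330,300:500],(500,500),interpolation=cv2.INTER_CUBIC)
t=cv2.resize(t[60:210,215:305],(300,500),interpolation=cv2.INTER_CUBIC)
cv2.imwrite("pics/t6.png",np.hstack([S,t]))
E
```

```text
14.4 [0.60015528 0.1963971  0.1752628 ] [ 0.2227749  -0.85288171 -4.38831589] [0.07567363 0.14937747 0.04132093]
```

View pics/t6.png

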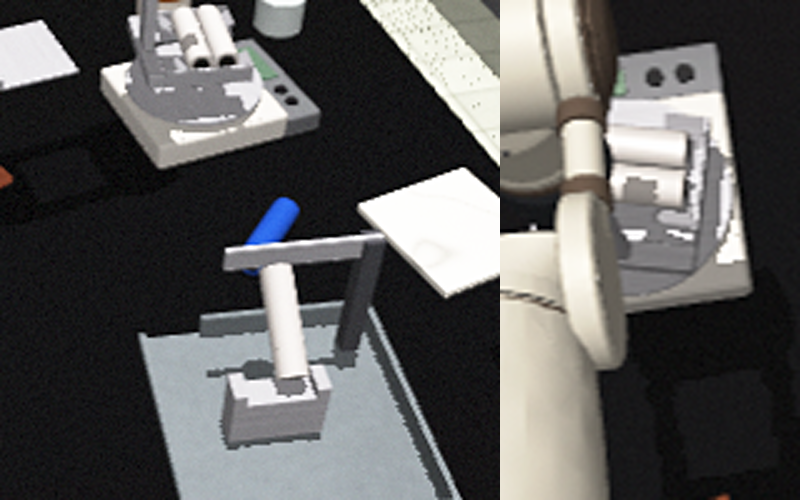

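Sleeves are level in the scoop over the plate, and the third sleeve is unchanged, so it is at rest. Lowering.

>>> carry_out --pt "0 0 -0.5" --pt "0 0 -1.2" --pt "0 0 -2" --pt "0 0 -2.7" --pt "0 0 -3.2" --pt "0 0 -3.5" --pt "0 0 -3.7" --pt "0 0 -3.8" --pt "0 0 -3.9" --pt "0 0 -4" --pt "0 0 -4" --pt "0 0 -4" --yaw '[0,0,0,0,0,0,0,0,0,0,0,0]' --claw '[0,0,0,0,0,0,0,0,0,0,0,0]'

```text
clock: 15.7
eef_pos: [0.6002, 0.197, 0.1354]
tcp_rot: [0.0, 0.743, 0.669, 0.0]
ft_force: [-0.1, -0.2, -4.6]
grip_width: 0.0128
```

```bash
python3 - <<'E'
from h import *
q=np.array([.578,-.276,-.1054]);c,t=np.cos(q[2]),np.sin(q[2])
def W(x,y,z): x,y,z=x/1e3,y/1e3,z/1e3; return [q[0]+c*x-t*y,q[1]+t*x+c*y,z]
print("seen (411,237),(416,283)")
for y1,z1,y0,z0 in[(85,15,-2,72),(83,70,-17,70),(82,110,-10,62)]:
    print(y1,z1,proj("side",[W(0,y1,z1),W(0,y0,z0)]).round().tolist())
E
```

```text
seen (411,237),(416,283)
85 15 [[399.0, 268.0], [413.0, 280.0]]
83 70 [[402.0, 253.0], [414.0, 286.0]]
82 110 [[404.0, 241.0], [413.0, 286.0]]
```

>>> carry_out --pt "0 0 -0.05" --pt "0 0 -0.1" --pt "0 0 -0.15" --pt "0 0 -0.2" --pt "0 0 -0.2" --pt "0 0 -0.2" --yaw '[0,0,0,0,0,0]' --claw '[0,0,0,0,0,0]'

```text
clock: 16.3
eef_pos: [0.6004, 0.1971, 0.1351]
tcp_rot: [0.0, 0.743, 0.669, 0.0]
ft_force: [-5.2, -0.9, 6.5]
grip_width: 0.0128
```

Contact with the plate felt. Easing off 1 mm, opening, retracting straight up.

>>> carry_out --pt "0 0 0.1" --pt "0 0 0.1" --pt "0 0 0.1" --pt "0 0 0.1" --pt "0 0 0.1" --pt "0 0 0.1" --pt "0 0 0.1" --pt "0 0 0.1" --pt "0 0 0.1" --pt "0 0 1" --pt "0 0 3" --pt "0 0 6" --pt "0 0 10" --pt "-4 0 14" --pt "-8 0 16" --pt "-12 0 16" --pt "-16 0 16" --pt "-20 0 16" --pt "-24 0 16" --pt "-24 0 16" --yaw '[0,0,0,0,0,0,0,0,0,0,0,0,0,0,0,0,0,0,0,0]' --claw '[0,0,0.4,0.4,1,1,1,1,1,1,1,1,1,1,1,1,1,1,1,1]'

```text
clock: 18.3
eef_pos: [0.3567, 0.1974, 0.2939]
tcp_rot: [0.0, 0.743, 0.67, 0.0]
ft_force: [0.1, -0.0, -0.4]
grip_width: 0.0852
```

```bash
python3 - <<'E'
from h import *
s=arm.state();print(s["clock"],s["eef_pos"],s["ft_force"])
im=eyes.grab_frame("side");t=eyes.grab_frame("top")
r=lambda i,w,h:cv2.resize(i,(w,h),interpolation=cv2.INTER_CUBIC)
L=np.vstack([r(im[120:200,330:430],375,300),r(im[220:300,370:470],375,300)])
R=np.vstack([r(t[65:160,215:313],310,300),r(t[90:190,375:475],310,300)])  # 3.16x ; 3.1x,3.0
cv2.imwrite("pics/t7.png",np.hstack([L,R])); cv2.imwrite("pics/top7.png",t)
E
```

```text
18.3 [0.35672274 0.19735023 0.29386072] [ 0.07796897 -0.02220971 -0.39130424]
```

View pics/t7.png

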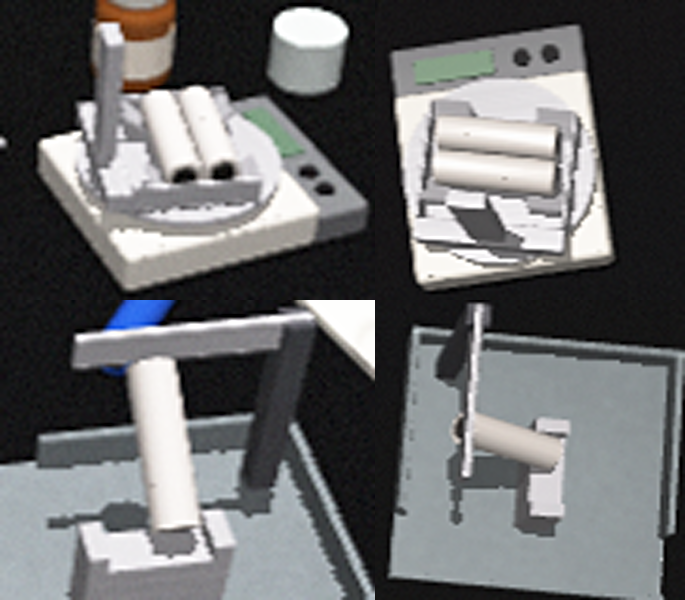

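```bash
python3 - <<'E'
from h import *
q=np.array([.578,-.276,-.1054]);c,t=np.cos(q[2]),np.sin(q[2])
A,B=cal("top"),cal("side")
def P(C,p): return C[2][:3],cv2.undistortPoints(np.array([[p]],float),C[0],C[1])[0,0]
for n,a,b in[("far",(401.5,133.3),(410,236.5+3)),("near",(434.7,141.7),(415.3,280-3))]:
    Ma,ua=P(A,a);Mb,ub=P(B,b)
    X=cv2.triangulatePoints(Ma,Mb,ua.reshape(2,1),ub.reshape(2,1))[:,0];X=X[:3]/X[3]
    d=X[:2]-q[:2];print(n,"rack xyz",(d@[c,t]).round(3),(d@[-t,c]).round(3),X[2].round(3), proj("top",X)[0]-a, proj("side",X)[0]-b)
# settled? compare a new top frame and side
import time
s1=cv2.imread("pics/top7.png"); s2=eyes.grab_frame("top")
print(cv2.absdiff(s1,s2)[90:190,375:475].max(), cv2.absdiff(s1,s2)[65:160,215:313].max())
E
```

```text
far rack xyz 0.014 0.086 0.108 [ 0.07315198 -0.38376371] [-0.41888938  0.1056425 ]
near rack xyz 0.005 -0.004 0.084 [-0.05896368  0.31999618] [ 0.37485804 -0.09429052]
11 12
```

```bash
python3 -c "
from cell import arm
print(arm.finish_job())"
```

```text
the job is handed in; nothing more can be done
None
```

I lifted all three sleeves out of the rack with the two-pronged scoop and struck the top one off against the levelling edge. The scoop, with two sleeves in it, is on the balance plate and released. I handed the job in about 18 s into the 64 s allowed; no verdict was reported.

- **Scoop and its two sleeves:** in the last pictures the scoop stands upright on the plate with both sleeves level in the trough. From the arm's position at set-down, its origin is about 6 mm from the plate centre; I did not re-measure it from the images.
- **Contact with the plate:** the set-down force was about 11 N. I eased off 1 mm before opening, and the arm is now clear of everything.
- **Third sleeve:** it did not drop flat. It leans from the rail up against the levelling edge, with its middle about 96 mm high, roughly at rack (0.01, 0.04). That is inside the judged limits, and it is well away from the scoop.
- **Doubtful reading:** the sleeve's lower end measured about 84 mm high, more than the roughly 70 mm I would expect for an end resting on the rail. I put that down to reading the sleeve ends off small crops. It looked unchanged over several seconds, and the last two top pictures differed only by noise.
- **Other mismatch:** before entering the rack, the side camera showed the prong tips about 2 pixels low. I raised the scoop 3 mm, and it went in without contact.

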